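# Feel round the rim of a dented lens

## Task

The silver lens standing nose up on the lens tester has had a knock, so check its front rim by feel. Put your closed fingertips on the dent and run them lightly along the top edge of the rim, clockwise as seen from above, all the way round and back to the dent, staying off the glass and lifting or knocking nothing out of its place. Finish with the fingertips still resting gently on the dent, and hold them there so that the place can be marked.

Things in the scene. Friction and masses are not known exactly. Their poses are not given: they have to be found in the camera images.
- tester: bench lens tester, a low grey housing 205 mm deep (x) by 250 mm wide (y), deck 58 mm above the counter, control strip towards the robot; fixed for the run, origin under its centre on the counter. A round lens table 112 mm across stands on its middle.
- lens_table (a joint): how far the tester's sprung lens table has sunk, in m: 0 at rest, 0.008 fully down; it only moves straight down, springs back, and cannot turn. With the lens on it, it begins to sink at 1 to 3.5 N and then gives 1 mm for each further 1 N, so it bottoms at 9 to 11.5 N.
- seat (a point): centre of the rubber-faced top of the lens table, on which the lens stands, 77 mm above the counter at rest; a locating ring round it, 5 mm high and 84 mm across outside, keeps the lens from sliding more than 2 mm
- lens: the dented silver lens, 0.64 to 0.86 kg, 50 mm high, 80 mm across, standing loose and nose up on the lens table; origin at the centre of its underside, z up along its axis, x towards the dent. Its front rim is an upright metal ring, wall 3 mm thick (middle 38.5 mm from the axis), with a flat top edge 50 mm above the origin, level all round, dent included.
- lens_glass: the bulging front glass inside the rim, 52 mm across; its origin is the centre of its underside, its middle 5 mm below the rim's top edge and its border 8.5 mm below it; not to be touched
- dent (a point): deepest point of the dent, on the middle of the rim's top edge, 31.6 mm from the lens axis. Over the dent, about 39 mm of the rim is pushed in by up to 7 mm, in a shallow V. Exactly opposite the dent a finger tab, 13 mm wide, sticks out 14 mm from the side of the barrel, 21 to 29 mm above the underside.
- rim_1 (a point): point on the middle of the rim's top edge, 45 degrees clockwise (seen from above) from the dent about the lens axis, 38.5 mm from it
- rim_2 (a point): point on the middle of the rim's top edge, 90 degrees clockwise (seen from above) from the dent about the lens axis, 38.5 mm from it
- rim_3 (a point): point on the middle of the rim's top edge, 135 degrees clockwise (seen from above) from the dent about the lens axis, 38.5 mm from it
- rim_4 (a point): point on the middle of the rim's top edge, 180 degrees clockwise (seen from above) from the dent about the lens axis, 38.5 mm from it
- rim_5 (a point): point on the middle of the rim's top edge, 225 degrees clockwise (seen from above) from the dent about the lens axis, 38.5 mm from it
- rim_6 (a point): point on the middle of the rim's top edge, 270 degrees clockwise (seen from above) from the dent about the lens axis, 38.5 mm from it
- rim_7 (a point): point on the middle of the rim's top edge, 315 degrees clockwise (seen from above) from the dent about the lens axis, 38.5 mm from it
- lens_cap: black plastic lens cap, a disc 54 mm across and 12 mm high, lying on the tester's deck beside the lens table; origin at the centre of its underside
- filter_case: round chrome filter case, 53 mm across and 15 mm high, lying on the tester's deck on the other side of the lens table; origin at the centre of its underside
- hood: yellow plastic lens hood, an open cone 36 mm high, 60 mm across below and 84 mm at the mouth, on the counter beside the tester; origin at the centre of its underside
- eyecup: black rubber eyecup on a rigid base, 50 mm across and 24 mm high, on the counter beside the tester; origin at the centre of its underside
- small_lens: small undamaged silver lens, 58 mm across and 40 mm high, standing nose up on the counter beside the tester; origin at the centre of its underside
- blower: black rubber blower bulb with a thin nozzle pointing up, 54 mm across and 92 mm high, on the counter beside the tester; origin at the centre of its underside
- rim_spanner: flat steel lens spanner, a bar 130 mm long with two sliding points, 10 mm high, lying on the counter in front of the tester; origin at the centre of its underside, bar along its y
Mind the look-alikes: they are no part of the job. What is shaped like the lens but blue is not meant.

How it is judged:
On the way, in this order (a step that is already met when the one before it is completed fails the run):
1. the fingertips touch the rim at the dent (horizontal distance between the grasp point and dent below 0.0135 m and z of the grasp point in the frame of lens above 0.06 m and contact force between the fingers and lens above 0.2 N), for 0.05 s.
2. the fingertips touch the rim 45 degrees clockwise from the dent (horizontal distance between the grasp point and rim_1 below 0.0135 m and z of the grasp point in the frame of lens above 0.06 m and contact force between the fingers and lens above 0.2 N), for 0.05 s.
3. the fingertips touch the rim 90 degrees clockwise from the dent (horizontal distance between the grasp point and rim_2 below 0.0135 m and z of the grasp point in the frame of lens above 0.06 m and contact force between the fingers and lens above 0.2 N), for 0.05 s.
4. the fingertips touch the rim 135 degrees clockwise from the dent (horizontal distance between the grasp point and rim_3 below 0.0135 m and z of the grasp point in the frame of lens above 0.06 m and contact force between the fingers and lens above 0.2 N), for 0.05 s.
5. the fingertips touch the rim 180 degrees clockwise from the dent (horizontal distance between the grasp point and rim_4 below 0.0135 m and z of the grasp point in the frame of lens above 0.06 m and contact force between the fingers and lens above 0.2 N), for 0.05 s.
6. the fingertips touch the rim 225 degrees clockwise from the dent (horizontal distance between the grasp point and rim_5 below 0.0135 m and z of the grasp point in the frame of lens above 0.06 m and contact force between the fingers and lens above 0.2 N), for 0.05 s.
7. the fingertips touch the rim 270 degrees clockwise from the dent (horizontal distance between the grasp point and rim_6 below 0.0135 m and z of the grasp point in the frame of lens above 0.06 m and contact force between the fingers and lens above 0.2 N), for 0.05 s.
8. the fingertips touch the rim 315 degrees clockwise from the dent (horizontal distance between the grasp point and rim_7 below 0.0135 m and z of the grasp point in the frame of lens above 0.06 m and contact force between the fingers and lens above 0.2 N), for 0.05 s.
At the end, for the whole second after the job is handed in: after touching the rim's top edge at the dent and then at each 45 degrees clockwise (within 13.5 mm), the closed fingertips rest on the rim at the dent (within 16 mm, 0.2 to 15 N) and stay there; the lens stands upright and still on its seat (within 8 mm, 0.1 rad) (horizontal distance between the grasp point and dent below 0.016 m and z of the grasp point in the frame of lens above 0.06 m and contact force between the fingers and lens between 0.2 and 15 N and distance between lens and seat below 0.008 m and angle between lens's own z axis and vertical below 0.1 rad and linear speed of lens below 0.02 m/s); the arm keeps its last pose, push and grip.
It fails at once if the rim is pressed hard (over 15 N) (contact force between the fingers and lens above 15 N).
It fails at once if the front glass is touched (contact force between the fingers and lens_glass above 0.05 N).
It fails at once if the lens is lifted or pushed off its seat, or tipped (distance between lens and seat above 0.012 m or angle between lens's own z axis and vertical above 0.2 rad).
It fails at once if another thing on the counter or tester is lifted or moved more than 15 mm (distance of any of lens_cap, filter_case, hood, eyecup, small_lens, blower, rim_spanner from where it was at the start of the episode above 0.015 m).
It also fails if it takes over 56 s, if anything falls off the work surface, if the arm or the gripper's body presses on something with over 40 N, if the wrist force passes 120 N, or if a joint passes its speed limit or range.

## Robot

A 6-joint arm with a two-finger parallel gripper is mounted at the origin on the work surface. World frame = base frame: x ahead of the robot, y to its left, z up, the work surface at z = 0. Lengths are in m, angles in rad, forces in N, time in s.
With the tool pointing down it reaches from about 0.4 to 0.925 m from the base axis. Payload 3.4 kg.
Tool frame: the origin (TCP) lies midway between the tips of the shut fingers; the grasp point (between the pads) lies 19 mm behind it (grasp_offset is the distance from the TCP to the grasp point, in m); x points along the fingers, y is the direction in which the jaws open and shut, and the axes are right-handed (so a half turn about x gives the same grasp; the last joint's range is limited). The gripper opens to 85 mm and grips with 20 to 120 N. Pads are 22 mm wide; open, the fingers measure 114 mm over their backs; the gripper's body (76 mm by 85 mm) begins 54 mm behind the grasp point. The pads swing forward as they close: fully open they stand 13 mm farther back than shut.
Start: joints at [-1.208, 0.307, 1.506, -0, 1.328, -0.073], TCP at [0.243, -0.521, 0.231] pointing down, gripper open.
Joint ranges: [-3.12, 3.12], [-1.05, 2.28], [0.14, 2.33], [-1.42, 4.57], [0.1, 2.73], [-2.68, 2.68]. Speed limits (rad/s): [2.57, 2.57, 3.14, 3.14, 3.14, 3.14].

## Interface

Orientations are given as [roll, pitch, yaw] about the fixed x, y, z axes, in that order (R = Rz(yaw) Ry(pitch) Rx(roll)).
In Python, from bench import get_obs, read_camera, camera_params, hand_in, outline_of, grasp_offset gives the robot as it stands.
- The arm moves only by the shell command python3 -m crank 'ROWS'. ROWS is JSON, a list that holds one entry, the list of rows, each a list of 7 numbers: the opening, from 0 (shut) to 1 (fully open), then the shift along the tool's x, y, z in mm, then the turn, a rotation vector about the tool's x, y, z in rad. In form: [[[gripper, x, y, z, ax, ay, az], ...]]. A call has 1 to 10 rows; each row is the pose to reach, as a shift and turn from the pose measured when the call began, along the tool's axes at that moment; what a row does not reach only later rows make up. A row lasts 1/8 s, in which the tool goes at most 62.5 mm and 10.7 degrees, less where a joint would pass 70% of its speed; a pose out of reach is approached as far as the arm can. A call with a gripper value outside its range is refused whole. The fingers move at their own pace and stop on an object; the grip force is fixed at half the most. Time passes only in rows, so rows that repeat a pose let the fingers close. It gives the time, the measured TCP pose, the force and the opening at its end, in the units of the state.
- get_obs(): the state, without advancing time (a new reading comes with each control period).
- read_camera(name): name is "side" or "top"; returns (picture, depth): 400x640x3 uint8, blue, green, red; 400x640 float32, m along the optical axis (not along the pixel's ray), 0 where there is no reading.
- camera_params(name): a dict with "intrinsics" (3x3 intrinsics, pixels), "D" ([k1, k2, p1, p2, k3] as OpenCV has them; the pictures are not rectified), "R" (3x3) and "t" (3): a world point X has camera coordinates R X + t. Camera axes: x right, y down, z forward; pixel columns grow to the right and rows downward; lengths in m; the calibration is good to about 2 mm. A picture is of the moment at which its call begins. camera_params takes no time and is no camera call.
- hand_in(): hands the job in, once; it reports no verdict.
Trained networks look in the newest picture that a camera, given by its name, has taken for a name from the list of things; names that differ only in an ending like _2 or _b are one class to them, and where a whole thing is asked for, a point or a joint stands for the part that bears it (a point fixed in the world has none). Each returns a list of dicts, best first, with "conf" (0 to 1); they miss things now and then, are a little off and sometimes report something else, mostly with a low value. They report only what shows in the picture. A call takes as long as a camera call. They do not tell look-alikes from the thing itself.
- outline_of(thing, camera): "pixels" (400x640 bool, what is visible of it) and "box" ([left, top, width, height] in pixels, round what is visible of it).
The state is a dict: "clock": time; "joint_pos": joint angles; "joint_velocities": joint speeds; "tau": joint torques, N m; "position": TCP position; "ee_rot": TCP orientation; "wrist_force": force on the tool from outside, world axes, zero at the start; "torque": the same for the moment, N m; "gripper_width": opening from 0.0 (shut) to 1.0 (fully open).
Only numpy, scipy, OpenCV 4.12 (cv2) and the standard library are available. Lean on these libraries where they do the work, as an engineer would, in place of code of your own. Each camera call takes 0.05 s, during which the arm holds its last target.

## Working session

There is one attempt and no reset: what is moved stays moved. The work goes in short steps, Python scripts to look and compute and a shell command to move; the robot and the scene stay as the last step left them, time stands still between calls to the robot, and variables do not carry over. Pictures are saved under pics/ and viewed, and the job is handed in when it is done.

```bash
ls; mkdir -p pics; python3 - <<'E'
from bench import *
import cv2,json
print(get_obs(), grasp_offset)
for n in ("side","top"):
    p,d=read_camera(n); cv2.imwrite(f"pics/{n}0.png",p); c=camera_params(n); print(n,c)
E
```

```text
pics
{'clock': 0.0, 'joint_pos': array([-1.20747585e+00,  3.07524785e-01,  1.50768557e+00, -1.70106436e-05,
        1.32842026e+00, -7.35143220e-02]), 'joint_velocities': array([ 0.00118224, -0.00027229, -0.00138841, -0.00107114, -0.00051186,
       -0.00109267]), 'tau': array([-8.87165133e-04, -4.57555962e+01, -2.51922637e+01,  1.45330400e-04,
        1.34013535e-02, -1.77908368e-05]), 'position': array([ 0.24297721, -0.52035092,  0.23040408]), 'ee_rot': array([-1.636212  ,  1.5687583 ,  1.94221955]), 'wrist_force': array([ 0.65695493,  0.04811691, -0.27257256]), 'torque': array([ 0.01075779, -0.00923655,  0.0425252 ]), 'gripper_width': 0.9978661876376957} 0.0187
side {'intrinsics': array([[513.87533618,   0.        , 323.21274408],
       [  0.        , 513.87533618, 200.79047254],
       [  0.        ,   0.        ,   1.        ]]), 'D': array([-0.02404205,  0.        ,  0.        ,  0.        ,  0.        ]), 'R': array([[-7.26066866e-01, -6.87624016e-01, -3.44519908e-04],
       [-4.63198940e-01,  4.89465081e-01, -7.38830614e-01],
       [ 5.08206304e-01, -5.36280847e-01, -6.73891093e-01]]), 't': array([0.4344848 , 0.30755529, 1.10585297])}
top {'intrinsics': array([[460.07336682,   0.        , 318.73967721],
       [  0.        , 460.07336682, 198.82025191],
       [  0.        ,   0.        ,   1.        ]]), 'D': array([-0.05510342,  0.        ,  0.        ,  0.        ,  0.        ]), 'R': array([[-0.00906694, -0.99991563,  0.00930127],
       [-0.99473935,  0.00807008, -0.10212007],
       [ 0.10203639, -0.01017826, -0.9947286 ]]), 't': array([0.04857863, 0.55668581, 1.20477475])}
```

View pics/side0.png

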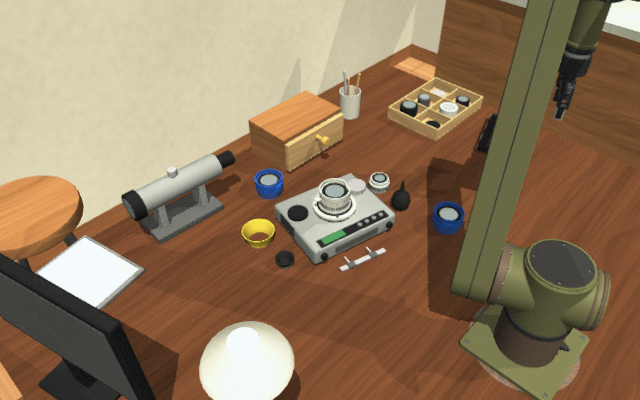

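View pics/top0.png

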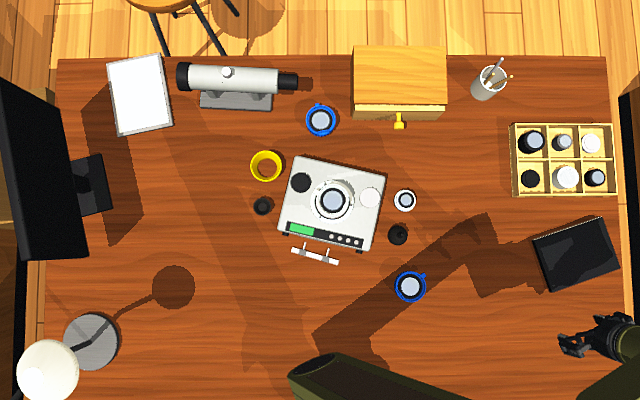

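Side view: silver lens on the tester at about (335,193). Top view: the same lens is at about (333,200). The look-alikes are blue lenses at (321,120) and (410,287) and the small silver lens at (404,200) on the counter. The one on the tester's table fits. I'll confirm it with an enlarged crop and look for the dent.

```bash
python3 - <<'E'
from bench import *
import cv2,numpy as np
a=cv2.imread("pics/top0.png")[165:235,293:373]; b=cv2.imread("pics/side0.png")[165:230,295:375]
cv2.imwrite("pics/ctop.png",cv2.resize(a,None,fx=8,fy=8,interpolation=cv2.INTER_CUBIC))
cv2.imwrite("pics/cside.png",cv2.resize(b,None,fx=8,fy=8,interpolation=cv2.INTER_CUBIC))
for n in ("top","side"):
  for th in ("lens","lens_glass","lens_table","tester"):
    for r in outline_of(th,n): 
        m=r["pixels"]; ys,xs=np.nonzero(m); print(n,th,r["conf"],r["box"],xs.mean(),ys.mean())
print(get_obs()["clock"])
E
```

```text
top lens 0.92 [304.7, 103.3, 32.7, 29.8] 320.1745810055866 120.35055865921788
top lens 0.63 [393.6, 268.9, 31.9, 32.4] 410.3231707317073 285.7378048780488
top lens 0.56 [312.3, 181.7, 40.1, 33.2] 331.7512019230769 199.30168269230768
top lens_glass 0.8 [320.1, 192.2, 20.9, 15.8] 332.23758865248226 199.3049645390071
top lens_glass 0.71 [361.6, 186.4, 13.5, 22.9] 369.29938271604937 197.3148148148148
top lens_glass 0.67 [312.2, 111.5, 15.2, 16.5] 319.8636363636364 119.26859504132231
top lens_glass 0.53 [313.4, 184.6, 36.6, 31.0] 331.78486997635935 199.5224586288416
top lens_glass 0.5 [401.8, 278.2, 16.3, 16.1] 410.3636363636364 286.4458874458874
top lens_table 0.87 [312.3, 180.2, 40.8, 44.2] 331.36133122028525 205.30427892234547
top lens_table 0.6 [253.4, 198.2, 20.0, 12.6] 260.92712550607285 205.95546558704453
top tester 0.86 [279.8, 156.7, 105.9, 97.1] 330.894753730146 205.13059521899567
top tester 0.17 [314.8, 187.1, 34.3, 27.0] 331.54114713216956 199.19825436408976
side lens 0.93 [315.5, 174.6, 35.1, 35.4] 333.82575757575756 194.38636363636363
side lens 0.92 [252.9, 167.8, 31.9, 30.6] 269.16490166414525 182.74735249621784
side lens 0.61 [436.3, 200.5, 27.3, 33.2] 447.6299019607843 216.8860294117647
side lens_glass 0.74 [439.1, 206.4, 15.7, 10.8] 448.4125 213.11875
side lens_glass 0.61 [261.1, 176.8, 16.3, 4.2] 268.24793388429754 179.1900826446281
side lens_glass 0.51 [322.6, 185.1, 25.6, 15.8] 334.1798941798942 190.62433862433863
side lens_table 0.65 [313.7, 197.6, 41.2, 18.3] 334.611909650924 210.71252566735112
side tester 0.8 [277.5, 174.3, 115.7, 89.3] 335.1498815165877 221.94135071090048
0.5
```

View pics/ctop.png

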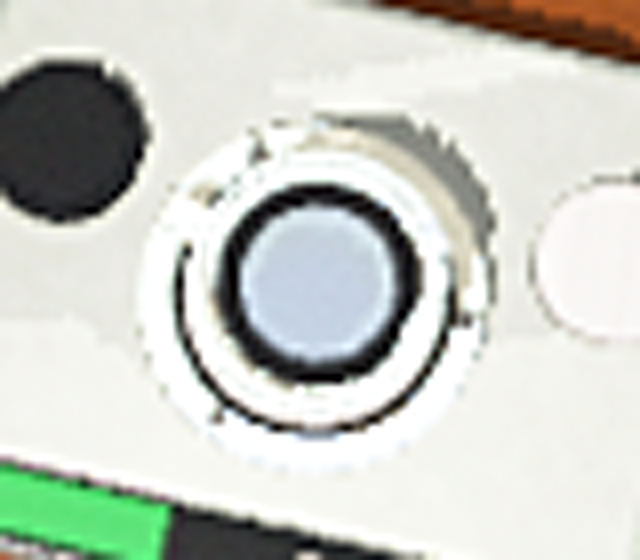

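View pics/cside.png

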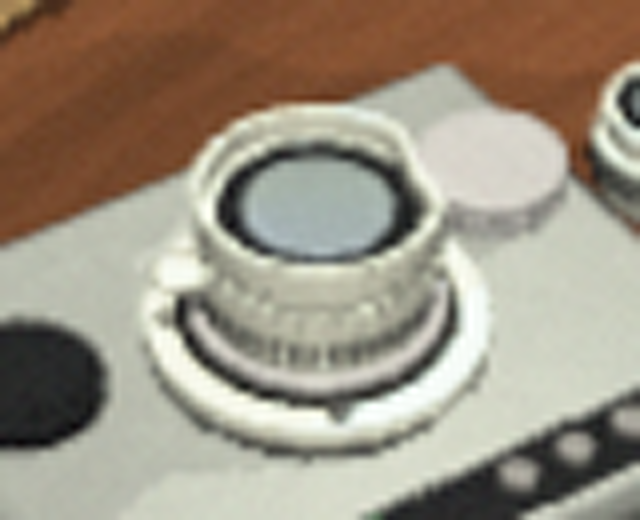

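The crops show the silver lens on the table. The tab is at side (317,199), and a kink in the rim opposite it is at side (348,188). I'll rectify both views onto the rim plane (z=0.127) to measure centre and dent.

```bash
cat > h.py <<'E'
from bench import *
import cv2,numpy as np
def proj(X,n):
    c=camera_params(n); r,_=cv2.Rodrigues(c["R"]); 
    return cv2.projectPoints(np.asarray(X,float).reshape(-1,3),r,c["t"],c["intrinsics"],c["D"])[0][:,0]
def back(px,n,z):
    c=camera_params(n); u=cv2.undistortPoints(np.asarray(px,float).reshape(-1,1,2),c["intrinsics"],c["D"])[:,0]
    d=np.c_[u,np.ones(len(u))]@c["R"]; o=-c["R"].T@c["t"]; s=(z-o[2])/d[:,2]; return o+d*s[:,None]
def rect(im,n,cx,cy,z,half=0.06,N=600):
    # up = +x, left=+y
    g=np.linspace(half,-half,N); X,Y=np.meshgrid(cx+g,cy+g,indexing="ij")
    P=proj(np.stack([X,Y,np.full_like(X,z)],-1),n).reshape(N,N,2).astype(np.float32)
    return cv2.remap(im,P[...,0],P[...,1],cv2.INTER_CUBIC)
def cloud(d,n):
    c=camera_params(n); v,u=np.mgrid[:400,:640]; uu=cv2.undistortPoints(np.stack([u,v],-1).reshape(-1,1,2).astype(float),c["intrinsics"],c["D"])[:,0]
    return ((np.c_[uu,np.ones(len(uu))]*d.reshape(-1,1)-c["t"])@c["R"]).reshape(400,640,3)
E
python3 - <<'E'
from h import *
print(back([[332.5,199.5]],"top",.12),back([[334,190.6]],"side",.12))
c=back([[333,200]],"top",.127)[0]
out=[]
for n in ("top","side"):
    p,d=read_camera(n)
    r=rect(p,n,c[0],c[1],.127,N=400); cv2.circle(r,(200,200),2,(0,0,255),-1); out.append(r)
    P=cloud(d,n); q=P[(d>0)&(abs(P[...,0]-c[0])<.06)&(abs(P[...,1]-c[1])<.06)]
    print(n,np.histogram(q[:,2],bins=np.arange(.05,.14,.004)))
    m=q[(q[:,2]>.1225)&(q[:,2]<.132)]; print(len(m),m.mean(0), m.min(0),m.max(0))
    f=lambda a:None
    from scipy.optimize import least_squares
    s=least_squares(lambda v:np.hypot(m[:,0]-v[0],m[:,1]-v[1])-.0385,c[:2],loss="soft_l1",f_scale=.002)
    print(s.x); dd=m[:,:2]-s.x; rr=np.hypot(*dd.T); a=np.degrees(np.arctan2(dd[:,1],dd[:,0]))
    for k in range(-180,180,20):
        w=(a>=k)&(a<k+20); 
        if w.any(): print(k,w.sum(),rr[w].mean().round(4),rr[w].min().round(4),rr[w].max().round(4))
cv2.imwrite("pics/rect.png",np.hstack(out)); print(c)
E
```

```text
[[0.54570201 0.01062058 0.12      ]] [[0.54535504 0.01647662 0.12      ]]
top (array([ 33, 310, 252,  30,  17, 156, 312, 108,  27,   0,   0,   0,   4,
        12,  11,  18, 228, 360, 137,  70,   8,   0]), array([0.05 , 0.054, 0.058, 0.062, 0.066, 0.07 , 0.074, 0.078, 0.082,
       0.086, 0.09 , 0.094, 0.098, 0.102, 0.106, 0.11 , 0.114, 0.118,
       0.122, 0.126, 0.13 , 0.134, 0.138]))
191 [0.54613675 0.012084   0.12550078] [ 0.50654482 -0.02749162  0.12254542] [0.58403651 0.05156384 0.13113002]
[0.54572048 0.01221785]
-180 11 0.0323 0.0094 0.0403
-160 11 0.0297 0.0083 0.0393
-140 8 0.0297 0.0155 0.0363
-120 11 0.0223 0.0054 0.0351
-100 14 0.0284 0.0051 0.0401
-80 9 0.0356 0.0084 0.0403
-60 8 0.0355 0.0167 0.0394
-40 9 0.0361 0.0168 0.04
-20 15 0.0273 0.0084 0.0404
0 11 0.0299 0.0111 0.0389
20 11 0.0298 0.0061 0.0394
40 11 0.0275 0.0092 0.0394
60 10 0.0299 0.0048 0.0391
80 9 0.0265 0.0073 0.0394
100 9 0.0338 0.0105 0.0394
120 13 0.0288 0.003 0.0397
140 13 0.0291 0.0046 0.0398
160 8 0.0361 0.0171 0.04
side (array([  1, 133, 249,  25,  24,  74, 238, 124,  67,  28,  33,  15,  32,
      
[... 197 characters left out ...]
122, 0.126, 0.13 , 0.134, 0.138]))
220 [0.54447485 0.0170017  0.12584495] [ 0.5047035  -0.02485     0.12251564] [0.58589867 0.05710246 0.13159188]
[0.54554761 0.01613863]
-180 10 0.0286 0.0026 0.041
-160 12 0.0306 0.0049 0.0419
-140 9 0.0264 0.0077 0.0375
-120 11 0.0278 0.0029 0.0361
-100 11 0.0295 0.0099 0.0396
-80 17 0.033 0.0055 0.0431
-60 13 0.0351 0.0096 0.043
-40 14 0.0335 0.0008 0.0433
-20 11 0.0328 0.0081 0.0404
0 14 0.0273 0.0035 0.0401
20 6 0.0333 0.0128 0.0395
40 9 0.0337 0.0129 0.0388
60 10 0.034 0.0186 0.0382
80 12 0.0346 0.0162 0.0411
100 13 0.0362 0.0106 0.0433
120 19 0.0339 0.0164 0.043
140 15 0.0335 0.0114 0.0417
160 14 0.0352 0.0086 0.0409
[0.5437476  0.00968486 0.127     ]
```

View pics/rect.png

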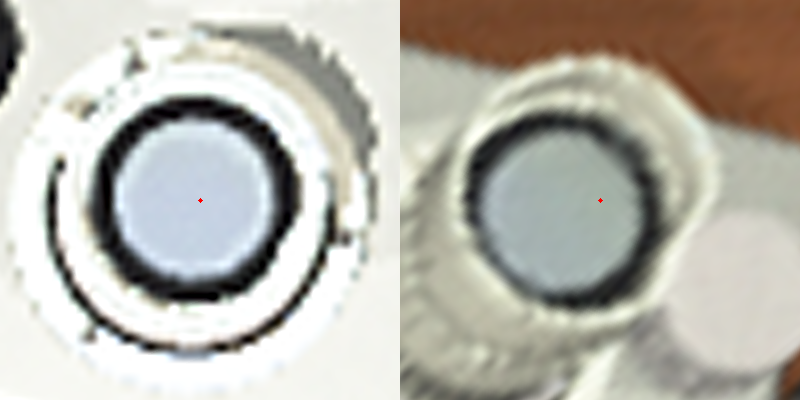

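The two cameras disagree by about 4 mm in y. The dent is near -120° by rim radius in both. I'll refine the angle with averaged depth and the tab.

```bash
python3 - <<'E'
from h import *
from scipy.optimize import least_squares
def prof(a,ph):
    # radius of mid rim, V dent half-width ~19.5mm arc -> ~30deg
    t=abs((a-ph+np.pi)%(2*np.pi)-np.pi); return .0385-.007*np.clip(1-t/.52,0,1)
for n in ("top","side"):
    D=np.stack([read_camera(n)[1] for _ in range(8)]); D[D==0]=np.nan
    d=np.nanmedian(D,0); print("noise",np.nanmean(np.nanstd(D,0)[180:220,310:350]))
    P=cloud(d,n); c0=np.array([.5457,.0142])
    r0=np.hypot(P[...,0]-c0[0],P[...,1]-c0[1])
    q=P[(r0<.05)&(r0>.028)&(P[...,2]>.1215)&(P[...,2]<.133)]
    best=[]
    for ph in np.radians(np.arange(-180,180,4)):
        def f(v):
            dd=q[:,:2]-v[:2]; a=np.arctan2(dd[:,1],dd[:,0]); return np.hypot(*dd.T)-prof(a,v[2])
        s=least_squares(f,[*c0,ph],loss="soft_l1",f_scale=.0015,x_scale=[.01,.01,1]); best.append((s.cost*1e6,*s.x[:2],np.degrees(s.x[2])))
    best.sort(); print(n,len(q),q[:,2].mean(),best[0],best[5],best[15],best[30])
    dd=q[:,:2]-np.array(best[0][1:3]); rr=np.hypot(*dd.T); a=np.degrees(np.arctan2(dd[:,1],dd[:,0]))
    for k in range(-180,180,15):
        w=(a>=k)&(a<k+15); print(k,w.sum(),(np.percentile(rr[w],[0,50,90])*1e3).round(1),end="; ")
    print()
    # tab: points z .094-.108 outside barrel
    w=P[(r0>.043)&(r0<.060)&(P[...,2]>.092)&(P[...,2]<.112)]; print("tab",len(w),w.mean(0) if len(w) else 0, np.degrees(np.arctan2(*(w.mean(0)[:2]-best[0][1:3])[::-1])))
print(get_obs()["clock"])
E
```

```text
noise 0.002009979
top 131 0.12642401423489286 (np.float64(57.36828239095045), np.float64(0.545417320532482), np.float64(0.011879567198194274), np.float64(-119.71101839512976)) (np.float64(57.36828239095048), np.float64(0.545417320534641), np.float64(0.011879567194503697), np.float64(-119.71101839706267)) (np.float64(57.36828239095098), np.float64(0.5454173206376207), np.float64(0.011879567148558305), np.float64(-119.7110184478399)) (np.float64(150.50590133760005), np.float64(0.545871530429349), np.float64(0.01325856840475919), np.float64(79.68378887915293))
-180 6 [36.8 38.8 39.6]; -165 5 [37.7 38.9 39.5]; -150 5 [34.2 36.1 37.6]; -135 5 [31.5 32.8 34.2]; -120 4 [31.5 32.8 33.5]; -105 4 [34.5 35.8 36.9]; -90 7 [37.  39.4 39.9]; -75 7 [37.  38.4 39.6]; -60 5 [37.3 38.2 39.5]; -45 6 [37.6 38.8 39.7]; -30 7 [36.8 37.8 39.8]; -15 6 [37.1 38.5 39.2]; 0 6 [36.8 38.4 39.3]; 15 5 [36.7 37.7 39.1]; 30 6 [36.9 38.4 39.4]; 45 5 [37.6 38.3 39.6]; 60 6 [37.1 38.5 39.4]; 75 4 [37.2 37.5 38. ]; 90 5 [37.3 37.8 39.2]; 105 6 [36.7 38.  39.2]; 120 5 [36.8 38.2 39.3]; 135 5 [37.1 38.5 39.5]; 150 6 [37.
[... 615 characters left out ...]
5021928724536868), np.float64(-118.9141795590278))
-180 8 [37.5 38.6 39.4]; -165 6 [37.5 39.3 39.6]; -150 6 [33.7 36.1 37.8]; -135 4 [31.5 32.8 34.1]; -120 6 [30.4 31.8 33.1]; -105 6 [32.9 34.8 37.4]; -90 10 [36.5 38.7 40.4]; -75 11 [36.8 38.2 39.2]; -60 12 [36.2 39.  41.2]; -45 10 [36.5 38.1 40.6]; -30 10 [36.7 38.6 40. ]; -15 10 [37.  38.  38.8]; 0 5 [36.7 37.5 39.1]; 15 6 [37.1 38.  39.4]; 30 5 [36.8 37.6 39.7]; 45 7 [36.8 39.1 39.5]; 60 6 [36.5 38.9 39.5]; 75 8 [36.6 38.5 39.3]; 90 9 [37.2 38.3 39.5]; 105 10 [36.1 38.2 39.4]; 120 11 [37.6 38.2 39. ]; 135 11 [36.5 38.4 39. ]; 150 12 [36.7 38.8 40.2]; 165 9 [35.4 38.5 39.9]; 
tab 24 [0.56696344 0.05769961 0.10514682] 62.569855688209934
1.4
```

```bash
cat >> h.py <<'E'
from scipy.spatial.transform import Rotation as Ro
C=np.array([.5451,.0132]); PH=np.radians(-119.5)
def st():
    o=get_obs(); R=Ro.from_euler("xyz",o["ee_rot"]).as_matrix(); return o,R
def totool(tgt):
    o,R=st(); return (R.T@(np.atleast_2d(tgt)-o["position"]).T).T*1e3
def rimpt(deg_cw,r=.0385):
    a=PH-np.radians(deg_cw); return C+r*np.array([np.cos(a),np.sin(a)])
E
python3 - <<'E'
from h import *
o,R=st(); print(R.round(3))
d=rimpt(0,.0316); print(d, totool([*d,.231]))
E
```

```text
[[-0.     0.423 -0.906]
 [ 0.    -0.906 -0.423]
 [-1.    -0.     0.   ]]
[ 0.52953942 -0.01430324] [[ 3.06923587e-01 -3.38020941e+02 -4.73801873e+02]]
```

```bash
python3 -m crank '[[[0,0,-34,-47,0,0,0],[0,0,-68,-95,0,0,0],[0,0,-101,-142,0,0,0],[0,0,-135,-190,0,0,0],[0,0,-169,-237,0,0,0],[0,0,-203,-284,0,0,0],[0,0,-237,-332,0,0,0],[0,0,-270,-379,0,0,0],[0,0,-304,-426,0,0,0],[0,0,-338,-474,0,0,0]]]'; python3 - <<'E'
from h import *
d=rimpt(0,.0316); print(totool([*d,.150]), st()[0]['wrist_force'])
E
```

```text
clock: 2.65
position: [0.5306, -0.0125, 0.2316]
ee_rot: [2.273, 1.57, -0.432]
wrist_force: [0.6, -0.7, 0.2]
gripper_width: 0.003
[[81.56802701  1.14404527  1.76144574]] [ 0.64322024 -0.74069503  0.15093147]
```

```bash
python3 -m crank '[[[0,20,1,2,0,0,0],[0,45,1,2,0,0,0],[0,68,1,2,0,0,0],[0,82,1,2,0,0,0],[0,82,1,2,0,0,0]]]'; python3 - <<'E'
from h import *
o,R=st(); print(R.round(3),o['position'],o['wrist_force'])
ims=[]
for n in ("top","side"):
    p,d=read_camera(n); u=proj([o['position']],n)[0]; print(n,u)
    x,y=int(u[0]),int(u[1]); c=p[y-35:y+35,x-40:x+40]
    c=cv2.resize(c,None,fx=5,fy=5,interpolation=cv2.INTER_CUBIC)
    ring=proj([[*rimpt(k,.0316 if k==0 else .0385),.127] for k in range(0,360,15)],n)
    for i,q in enumerate(ring): cv2.circle(c,tuple(((q-[x-40,y-35]+.5)*5).astype(int)),2,(0,0,255) if i else (0,255,0),-1)
    ims.append(c)
cv2.imwrite("pics/al.png",np.hstack(ims))
E
```

```text
clock: 3.28
position: [0.5285, -0.0143, 0.1487]
ee_rot: [-0.356, 1.569, -3.06]
wrist_force: [0.9, -0.1, 0.5]
gripper_width: -0.002
[[-0.001  0.423 -0.906]
 [-0.    -0.906 -0.423]
 [-1.    -0.001  0.001]] [ 0.52853064 -0.01425226  0.14869309] [ 0.88817935 -0.05727755  0.53450481]
top [343.34335859 205.29450587]
side [347.45718713 179.10761491]
```

View pics/al.png

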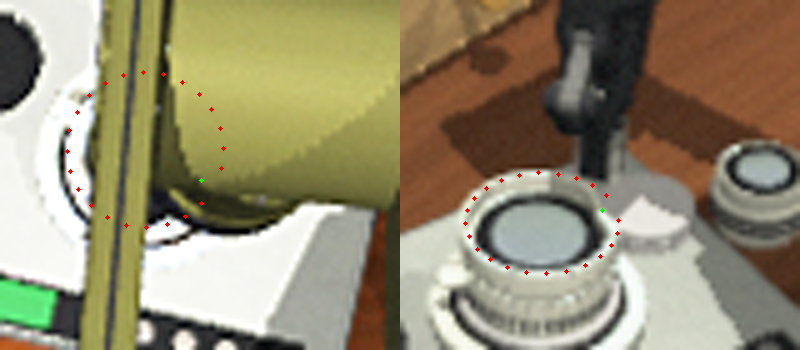

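Side view: the fingertip is at crop (598,178), within about 1 px of its projected TCP. The rim is about 1 px left of the model ring, so I'm shifting the centre estimate to (0.545, 0.014). Now descending slowly by force.

```bash
sed -i 's/C=np.array(.*; PH/C=np.array([.545,.014]); PH/' h.py; python3 -m crank '[[[0,8,0,-1,0,0,0],[0,14,0,-1,0,0,0],[0,17,0,-1,0,0,0],[0,19,0,-1,0,0,0],[0,20,0,-1,0,0,0],[0,21,0,-1,0,0,0],[0,21,0,-1,0,0,0],[0,21,0,-1,0,0,0]]]'; python3 -c "
from h import *
for i in range(3): print(get_obs()['wrist_force'])"
```

```text
clock: 4.38
position: [0.5308, -0.0141, 0.1292]
ee_rot: [2.461, 1.569, -0.244]
wrist_force: [0.7, -0.4, -0.2]
gripper_width: 0.002
[ 0.67577694 -0.35958519 -0.23396767]
[ 0.67577694 -0.35958519 -0.23396767]
[ 0.67577694 -0.35958519 -0.23396767]
```

```bash
python3 -m crank '[[[0,1,0,0,0,0,0],[0,2,0,0,0,0,0],[0,3,0,0,0,0,0],[0,3,0,0,0,0,0]]]'; python3 -m crank '[[[0,1,0,0,0,0,0],[0,1,0,0,0,0,0]]]'
```

```text
clock: 4.88
position: [0.5309, -0.014, 0.1263]
ee_rot: [2.464, 1.569, -0.241]
wrist_force: [-0.2, -0.6, 2.2]
gripper_width: 0.002
clock: 5.12
position: [0.5309, -0.0141, 0.1254]
ee_rot: [2.455, 1.569, -0.25]
wrist_force: [-0.9, -0.5, 2.7]
gripper_width: 0.001
```

Contact at the dent: about 2.5 N at z = 0.1255. Now working out the first arc.

```bash
cat > arc.py <<'E'
from h import *
import sys
a0,a1,n,z=float(sys.argv[1]),float(sys.argv[2]),int(sys.argv[3]),float(sys.argv[4])
o,R=st(); dd=o["position"][:2]-C; ang=(np.degrees(PH-np.arctan2(dd[1],dd[0]))+180)%360-180
print("now",o["position"].round(4),"cw",ang.round(1),"r",np.hypot(*dd).round(4),"F",o["wrist_force"].round(2))
for a in np.linspace(a0,a1,n):
    t=abs((a+180)%360-180); r=.0385-.007*max(0,1-t/30); print(np.round(totool([*rimpt(a,r),z])[0],1).tolist())
E
python3 arc.py 5 45 9 .1245
```

```text
now [ 0.5309 -0.0141  0.1254] cw -2.8 r 0.0314 F [-0.89 -0.5   2.7 ]
[0.9, -2.9, 3.5]
[0.9, -4.9, 5.9]
[0.9, -7.2, 8.1]
[0.9, -9.8, 10.2]
[0.9, -12.7, 12.0]
[0.9, -15.8, 13.6]
[0.8, -19.1, 13.8]
[0.8, -22.5, 13.7]
[0.8, -25.8, 13.3]
```

```bash
python3 -m crank '[[[0,0.9,-2.9,3.5,0,0,0],[0,0.9,-4.9,5.9,0,0,0],[0,0.9,-7.2,8.1,0,0,0],[0,0.9,-9.8,10.2,0,0,0],[0,0.9,-12.7,12,0,0,0],[0,0.9,-15.8,13.6,0,0,0],[0,0.9,-19.1,13.8,0,0,0],[0,0.9,-22.5,13.7,0,0,0],[0,0.9,-25.8,13.3,0,0,0],[0,0.9,-25.8,13.3,0,0,0]]]'; python3 arc.py 50 90 9 .1245
```

```text
clock: 6.38
position: [0.5073, 0.0041, 0.1243]
ee_rot: [2.559, 1.57, -0.145]
wrist_force: [-0.6, -1.1, 3.6]
gripper_width: -0.0
now [0.5073 0.0041 0.1243] cw 45.8 r 0.039 F [-0.59 -1.13  3.58]
[-0.2, -2.7, -1.1]
[-0.2, -5.9, -2.0]
[-0.2, -9.0, -3.3]
[-0.2, -12.0, -4.8]
[-0.2, -14.8, -6.6]
[-0.2, -17.5, -8.6]
[-0.2, -20.0, -10.9]
[-0.2, -22.3, -13.3]
[-0.2, -24.4, -16.0]
```

```bash
python3 -m crank '[[[0,0,-2.7,-1.1,0,0,0],[0,0,-5.9,-2,0,0,0],[0,0,-9,-3.3,0,0,0],[0,0,-12,-4.8,0,0,0],[0,0,-14.8,-6.6,0,0,0],[0,0,-17.5,-8.6,0,0,0],[0,0,-20,-10.9,0,0,0],[0,0,-22.3,-13.3,0,0,0],[0,0,-24.4,-16,0,0,0],[0,0,-24.4,-16,0,0,0]]]'; python3 arc.py 95 135 9 .1245
```

```text
clock: 7.62
position: [0.5114, 0.0336, 0.1242]
ee_rot: [-2.8, 1.57, 0.779]
wrist_force: [-1.0, -0.5, 3.7]
gripper_width: -0.0
now [0.5114 0.0336 0.1242] cw 90.7 r 0.0389 F [-1.02 -0.45  3.74]
[-0.3, -1.2, -2.7]
[-0.3, -2.8, -5.6]
[-0.3, -4.1, -8.7]
[-0.3, -5.1, -11.9]
[-0.3, -5.9, -15.2]
[-0.3, -6.4, -18.5]
[-0.3, -6.5, -21.9]
[-0.3, -6.4, -25.2]
[-0.3, -6.0, -28.6]
```

```bash
python3 -m crank '[[[0,0,-1.2,-2.7,0,0,0],[0,0,-2.8,-5.6,0,0,0],[0,0,-4.1,-8.7,0,0,0],[0,0,-5.1,-11.9,0,0,0],[0,0,-5.9,-15.2,0,0,0],[0,0,-6.4,-18.5,0,0,0],[0,0,-6.5,-21.9,0,0,0],[0,0,-6.4,-25.2,0,0,0],[0,0,-6,-28.6,0,0,0],[0,0,-6,-28.6,0,0,0]]]'; python3 arc.py 140 180 9 .1245
```

```text
clock: 8.88
position: [0.5354, 0.0515, 0.1243]
ee_rot: [-2.921, 1.569, 0.658]
wrist_force: [-2.5, 0.9, 3.7]
gripper_width: 0.001
now [0.5354 0.0515 0.1243] cw 136.1 r 0.0387 F [-2.5   0.88  3.7 ]
[-0.2, 0.7, -2.5]
[-0.2, 1.7, -5.7]
[-0.2, 3.0, -8.8]
[-0.2, 4.5, -11.8]
[-0.2, 6.3, -14.7]
[-0.2, 8.3, -17.4]
[-0.2, 10.6, -19.8]
[-0.2, 13.0, -22.1]
[-0.2, 15.7, -24.2]
```

Contact is steady at 3.7 N with some friction drag. A quick side look to see that the lens stays put.

```bash
python3 - <<'E'
from h import *
p,d=read_camera("side"); c=cv2.resize(p[145:235,280:400],None,fx=5,fy=5,interpolation=cv2.INTER_CUBIC)
for i,k in enumerate(range(0,360,15)):
    q=proj([[*rimpt(k,.0316 if k==0 else .0385),.125]],"side")[0]; cv2.circle(c,tuple(((q-[280,145]+.5)*5).astype(int)),2,(0,0,255) if i else (0,255,0),-1)
cv2.imwrite("pics/mid.png",c)
E
```

```text
(no output)
```

View pics/mid.png

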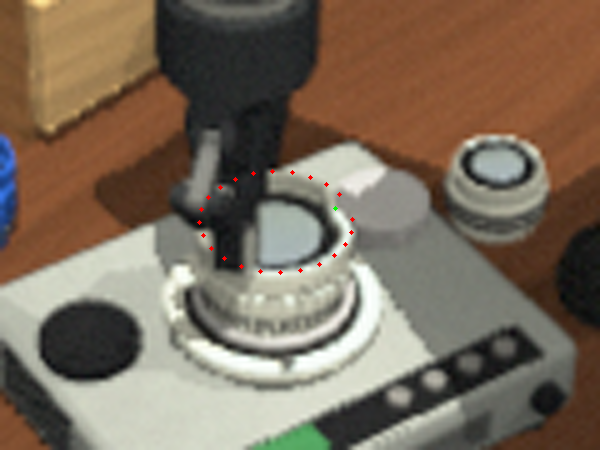

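Side view: lens upright on its seat. The fingertip is on the left-front rim at crop (232,262), matching the expected point, and the cap and filter case are untouched. Continuing.

```bash
python3 -m crank '[[[0,0,0.7,-2.5,0,0,0],[0,0,1.7,-5.7,0,0,0],[0,0,3,-8.8,0,0,0],[0,0,4.5,-11.8,0,0,0],[0,0,6.3,-14.7,0,0,0],[0,0,8.3,-17.4,0,0,0],[0,0,10.6,-19.8,0,0,0],[0,0,13,-22.1,0,0,0],[0,0,15.7,-24.2,0,0,0],[0,0,15.7,-24.2,0,0,0]]]'; python3 arc.py 185 225 9 .1245
```

```text
clock: 10.18
position: [0.5648, 0.0473, 0.1245]
ee_rot: [3.066, 1.568, 0.362]
wrist_force: [-1.1, 1.2, 3.8]
gripper_width: -0.004
now [0.5648 0.0473 0.1245] cw -178.8 r 0.0387 F [-1.13  1.15  3.78]
[-0.0, 2.3, -1.2]
[-0.0, 5.3, -2.8]
[-0.0, 8.3, -4.1]
[-0.0, 11.5, -5.1]
[-0.0, 14.8, -5.9]
[-0.0, 18.1, -6.3]
[-0.0, 21.5, -6.5]
[-0.0, 24.9, -6.4]
[-0.0, 28.2, -6.0]
```

```bash
python3 -m crank '[[[0,0,2.3,-1.2,0,0,0],[0,0,5.3,-2.8,0,0,0],[0,0,8.3,-4.1,0,0,0],[0,0,11.5,-5.1,0,0,0],[0,0,14.8,-5.9,0,0,0],[0,0,18.1,-6.3,0,0,0],[0,0,21.5,-6.5,0,0,0],[0,0,24.9,-6.4,0,0,0],[0,0,28.2,-6,0,0,0],[0,0,28.2,-6,0,0,0]]]'; python3 arc.py 230 270 9 .1245
```

```text
clock: 11.42
position: [0.5826, 0.0238, 0.1246]
ee_rot: [2.855, 1.567, 0.15]
wrist_force: [0.5, 1.7, 4.7]
gripper_width: 0.001
now [0.5826 0.0238 0.1246] cw -134.1 r 0.0388 F [0.53 1.7  4.74]
[0.1, 2.6, 0.9]
[0.1, 5.8, 1.9]
[0.1, 8.9, 3.1]
[0.1, 11.9, 4.7]
[0.1, 14.8, 6.5]
[0.1, 17.5, 8.5]
[0.1, 20.0, 10.7]
[0.1, 22.2, 13.2]
[0.1, 24.3, 15.8]
```

```bash
python3 -m crank '[[[0,-0.3,2.6,0.9,0,0,0],[0,-0.3,5.8,1.9,0,0,0],[0,-0.3,8.9,3.1,0,0,0],[0,-0.3,11.9,4.7,0,0,0],[0,-0.3,14.8,6.5,0,0,0],[0,-0.3,17.5,8.5,0,0,0],[0,-0.3,20,10.7,0,0,0],[0,-0.3,22.2,13.2,0,0,0],[0,-0.3,24.3,15.8,0,0,0],[0,-0.3,24.3,15.8,0,0,0]]]'; python3 arc.py 275 315 9 .1248
```

```text
clock: 12.68
position: [0.5785, -0.0055, 0.1249]
ee_rot: [2.665, 1.567, -0.04]
wrist_force: [0.5, 0.7, 3.1]
gripper_width: -0.001
now [ 0.5785 -0.0055  0.1249] cw -89.2 r 0.0388 F [0.51 0.7  3.13]
[0.1, 1.3, 2.5]
[0.1, 2.9, 5.5]
[0.1, 4.2, 8.6]
[0.1, 5.2, 11.8]
[0.1, 6.0, 15.1]
[0.1, 6.5, 18.4]
[0.1, 6.6, 21.7]
[0.1, 6.5, 25.1]
[0.1, 6.1, 28.4]
```

```bash
python3 -m crank '[[[0,0.2,1.3,2.5,0,0,0],[0,0.2,2.9,5.5,0,0,0],[0,0.2,4.2,8.6,0,0,0],[0,0.2,5.2,11.8,0,0,0],[0,0.2,6,15.1,0,0,0],[0,0.2,6.5,18.4,0,0,0],[0,0.2,6.6,21.7,0,0,0],[0,0.2,6.5,25.1,0,0,0],[0,0.2,6.1,28.4,0,0,0],[0,0.2,6.1,28.4,0,0,0]]]'; python3 arc.py 320 360 9 .1248
```

```text
clock: 13.92
position: [0.5548, -0.0234, 0.1246]
ee_rot: [2.509, 1.568, -0.196]
wrist_force: [1.5, -0.4, 4.0]
gripper_width: 0.001
now [ 0.5548 -0.0234  0.1246] cw -44.2 r 0.0386 F [ 1.49 -0.38  4.05]
[-0.2, -0.7, 2.7]
[-0.2, -1.7, 5.9]
[-0.2, -3.0, 9.0]
[-0.2, -5.5, 11.4]
[-0.2, -8.2, 13.5]
[-0.2, -11.0, 15.3]
[-0.2, -13.9, 16.8]
[-0.2, -16.8, 17.9]
[-0.2, -19.7, 18.7]
```

```bash
python3 -m crank '[[[0,0,-0.7,2.7,0,0,0],[0,0,-1.7,5.9,0,0,0],[0,0,-3,9,0,0,0],[0,0,-5.5,11.4,0,0,0],[0,0,-8.2,13.5,0,0,0],[0,0,-11,15.3,0,0,0],[0,0,-13.9,16.8,0,0,0],[0,0,-16.8,17.9,0,0,0],[0,0,-19.7,18.7,0,0,0],[0,0,-19.7,18.7,0,0,0]]]'; python3 -m crank '[[[0,0,0,0,0,0,0],[0,0,0,0,0,0,0],[0,0,0,0,0,0,0]]]';python3 - <<'E'
from h import *
o,R=st(); print(o['position'],o['wrist_force'],rimpt(0,.0316))
ims=[]
for n in ("top","side"):
    p,d=read_camera(n); q0=np.array([333,195]) if n=="top" else np.array([340,190]); x,y=q0
    c=cv2.resize(p[y-45:y+45,x-40:x+40],None,fx=5,fy=5,interpolation=cv2.INTER_CUBIC)
    q=proj([[*rimpt(0,.0316),.125]],n)[0]; cv2.circle(c,tuple(((q-[x-40,y-45]+.5)*5).astype(int)),3,(0,255,0),-1); ims.append(c)
cv2.imwrite("pics/end.png",np.hstack(ims))
p,d=read_camera("side"); 
o=get_obs(); print(o['clock'],o['wrist_force'])
E
```

```text
clock: 15.18
position: [0.5289, -0.0131, 0.1244]
ee_rot: [2.549, 1.569, -0.155]
wrist_force: [1.0, -1.1, 3.0]
gripper_width: -0.002
clock: 15.55
position: [0.5289, -0.0131, 0.1244]
ee_rot: [2.596, 1.569, -0.109]
wrist_force: [1.0, -1.3, 3.7]
gripper_width: 0.002
[ 0.52887238 -0.01307778  0.12439338] [ 0.9571383  -1.31172414  3.73973159] [ 0.52943942 -0.01350324]
15.7 [ 0.90405444 -1.87104967  3.91514712]
```

View pics/end.png

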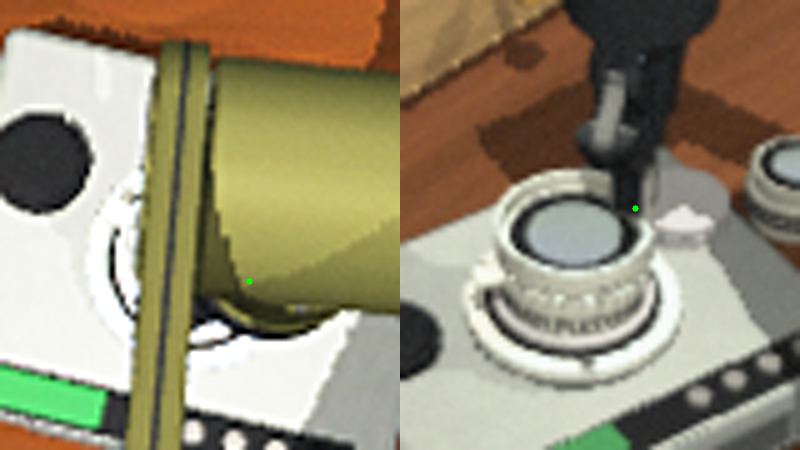

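Side view: the fingertips rest on the rim at the dent (crop (635,208)). The lens is upright and the neighbouring things are in place. Force is a steady 3–4 N, so I'm handing in.

```bash
python3 -c "
from bench import *
hand_in()"
```

```text
the job is handed in; nothing more can be done
```

I ran the closed fingertips once clockwise round the rim of the silver lens, from the dent back to the dent. I then handed the job in with them resting there. `hand_in` gives no verdict, so the result rests on my own checks.

- **Final position:** the TCP is within 1 mm of my estimate of the dent, at about (0.529, -0.0135). That estimate is good to about 2–3 mm.
- **Force:** the upward wrist force was 3.0–4.7 N each time I read it, every 45° round the rim, and 3–4 N at the end. Sideways friction drag reached 2.6 N.
- **Lens and surroundings:** the last side picture shows the lens upright on its seat, and the neighbouring things in that crop look unmoved. I did not measure them again, and things outside the crop were not checked at the end.
- **Time:** the clock read 15.7 s at hand-in, of the 56 s allowed.

**Disagreements:**
- The two cameras put the lens centre 3–4 mm apart in y. I used a value in between, weighted towards the side view, well inside the 13.5 mm tolerance.
- At the end the arm hid the dent from the top camera, so only the side camera confirmed the last position.

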